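Load the flanged glue cartridge into the slotted holder

TASK

Take the one glue cartridge that has a wide flange out of the rack and load it into the bench holder: set its flange down gently on the two prongs of the open mouth, then slide it sideways under the retaining lip and past the spring catch until it is fully home against the end of the slot, and let go so that it hangs upright by its flange. Push gently all the way (never more than 25 N between cartridge and holder), keep the cartridge upright, and leave the other cartridges and everything else lying about where they are.

Things in the scene. Friction and masses are not known exactly. Their poses are not given: they have to be found in the camera images.
- flanged_cartridge: round plastic glue cartridge, 63 to 117 g, 151 mm tall, upright in one of the rack's holes, foot 7 mm above the table. Origin: centre of its underside, z up its axis. Foot 18 mm diameter to z=16, barrel 26 mm diameter z=16 to 95, flange 46 mm diameter z=95 to 99, then a straight stem 18 mm diameter z=99 to 151: grip it there at z about 132, any yaw, so the fingertips clear the lip
- flange (a point): point on the flanged cartridge's axis at the underside of its flange, 95 mm above its foot. The flange has 2 mm of play under the lip; a loosely held cartridge can cock there and bind, so grip firmly (about 90 N) and push in slowly
- rack: fixed grey block 60 x 215 x 45 mm with three 30 mm holes, 38 mm deep, in a row along its own y (at y=-75, 0, 75). Origin: centre of its underside
- holder: fixed bench holder. Origin on the table straight below the seated cartridge's axis; x is the slide-in direction (mouth at -x, column at +x), z up. Base 10 mm thick, x=-85 to 105, 120 wide. Column at x=65 to 87, to z=150, carries a slotted plate 68 wide, 6 thick. The plate's height is adjustable and not measured: its top face is anywhere from z=111 to 131 and must be felt; clamped, it does not give
- seat_foot (a point): point on the holder's base (10 mm above its origin) below the slot's inner end. The slot runs along the holder's x, 28 mm wide, from x=-38 to a flat end at x=14: the barrel is home at x=0 to 1. A retaining lip 4 mm thick lies 6 mm above the plate's top face, x=-28 to 14, with an upturned lead-in from x=-37; its own slot for the stem is 22 mm wide; lip top is 10 mm (lead-in 15 mm) above the plate
- mouth_foot (a point): point on the holder's base below the open mouth, at the holder's x=-64 on the slot's centre line. Here the two prongs flare (33 mm apart at x=-58, 38 mm at their ends, x=-80), so the barrel can be lowered between them from above; a flange centred here rests on both prongs, clear of the lip
- catch (a joint): sprung catch roller (upright, 10 mm diameter) at the slot's +y side at the plate; 0 = out (4 mm into the slot), grows to 0.007 m as it is pressed back. The barrel meets it at x about -20, presses it back about 3 mm at x=-10, and it springs out behind the barrel at home. It takes a push of roughly 4 to 9 N, and pushes out a barrel that is not past it
- plain_cartridge: bystander: glue cartridge without any flange, barrel 26 mm, 140 mm tall, standing in the rack
- short_cartridge: bystander: short glue cartridge without flange, barrel 26 mm, thin stem, 99 mm tall, standing in the rack
- tape_roll: bystander: roll of masking tape lying flat, 96 mm across, 24 mm high
- glue_cup: bystander: small clear open cup, 52 mm across, 34 mm high, often between rack and holder
- knife: bystander: closed utility knife, 155 x 26 x 16 mm, lying near the robot
- binder_clip: bystander: black binder clip, about 47 x 41 x 18 mm
- paddle: bystander: pickleball paddle lying flat, blade 270 x 190 x 16 mm with a 130 mm handle, origin at the underside of its long edge nearest the robot
- screwdriver: bystander: screwdriver lying at the right of the table
Mind the look-alikes: they are no part of the job. What is shaped like the holder but brown is not meant. What is shaped like the flanged_cartridge but pink is not meant.

How it is judged:
By the outcome, as a careful person would: the job done as asked, in the order asked, and still so for the second after the job is handed in, with the robot touching nothing.
It also fails if it takes over 54 s, if anything falls off the work surface, if the arm or the gripper's body presses on something with over 40 N, if the wrist force passes 120 N, or if a joint passes its speed limit or range.

ROBOT

A 6-joint arm with a two-finger parallel gripper is mounted at the origin on the work surface. World frame = base frame: x ahead of the robot, y to its left, z up, the work surface at z = 0. Lengths are in m, angles in rad, forces in N, time in s.
With the tool pointing down it reaches from about 0.35 to 0.975 m from the base axis. Payload 7.1 kg.
Tool frame: the origin (TCP) lies midway between the tips of the shut fingers; the grasp point (between the pads) lies 19 mm behind it; z points along the fingers, y is the line along which they close (so a half turn about z gives the same grasp; the last joint's range is limited). The gripper opens to 88 mm and grips with 3 to 60 N. Pads are 20 mm wide; open, the fingers measure 115 mm over their backs; the gripper's body (75 mm by 178 mm) begins 61 mm behind the grasp point.
Start: joints at [-1.287, 0.423, 1.63, -0, 1.089, -0.019], TCP at [0.186, -0.597, 0.223] pointing down, gripper open.
Joint ranges: [-3, 3], [-0.9, 2.11], [0.09, 2.58], [-1.31, 4.45], [0.11, 2.69], [-2.54, 2.54]. Speed limits (rad/s): [2.39, 2.39, 3.01, 3.14, 3.14, 3.14].

INTERFACE

Orientations are given as a unit quaternion [w, x, y, z].
In Python, from station import move_pose, movel, movej, command_gripper, wait, inverse_kinematics, read_camera, camera_info, MotionError, job_done, get_time, get_joint_pos, get_qvel, get_effort, get_tcp_pos, get_ee_rot, get_ft_force, get_ft_torque, get_grip_width, get_finger_force gives the robot as it stands. Calls block until the motion is done:
- move_pose(position, orientation): joint-space move of the TCP to a pose.
- movel(position, frame=None, v=0.15, until_force=None): straight line of the TCP; frame=None keeps the orientation; v is the mean speed in m/s. With until_force (N) it stops when the force on the tool has changed by that much, and returns True; else False.
- movej(angles): joint-space move.
- command_gripper(opening): opening from 0.0 (shut) to 1.0 (fully open); the grip force is fixed at half the most; returns when the fingers have stopped.
- wait(seconds).
- inverse_kinematics(position, orientation): joint angles nearest the present ones, or None.
- read_camera(name): name is "side" or "top" or "wrist"; returns the picture (480x640x3 uint8, red, green, blue); there is no depth.
- camera_info(name): a dict with "intrinsics" (3x3 intrinsics, pixels), "T" (4x4, takes a point from camera to world coordinates); the wrist camera has in their place "tool_from_camera" (4x4, takes a point from camera to tool coordinates, whose origin is the TCP and whose axes are the flange's). Camera axes: x right, y up, looking along -z (the intrinsics and any distortion apply to the point x, -y, -z); pixel columns grow to the right and rows downward; lengths in m; the calibration is good to about 2 mm. The wrist camera is an equidistant fisheye: a pixel r from the principal point sees the ray r / f radians off the axis. A picture is of the moment at which its call begins: read the wrist's pose just before it. camera_info takes no time and is no camera call.
A pose or a line that the arm cannot do raises MotionError and nothing moves.
- job_done(): hands the job in; it is judged then, once.
Readings, each from a call of its own:
- get_time(): time.
- get_joint_pos(): joint angles.
- get_qvel(): joint speeds.
- get_effort(): joint torques, N m.
- get_tcp_pos(): TCP position.
- get_ee_rot(): TCP orientation.
- get_ft_force(): force on the tool from outside, world axes, zero at the start.
- get_ft_torque(): the same for the moment, N m.
- get_grip_width(): opening from 0.0 (shut) to 1.0 (fully open).
- get_finger_force(): force on a finger pad.
Only numpy, scipy, OpenCV 4.12 (cv2) and the standard library are available. Lean on these libraries where they do the work, as an engineer would, in place of code of your own. Each camera call takes 0.05 s, during which the arm holds its last target. There are 200 camera calls.

## Working session

There is one attempt and no reset: what is moved stays moved. The work goes in short steps, each a Python script; the robot and the scene stay as the last script left them, time stands still between calls to the robot, and variables do not carry over. Pictures are saved under pics/ and viewed, at most 10 in all, crops included, and the job is handed in when it is done.

```bash
mkdir -p pics; ls
python3 - <<'E'
from station import *
import cv2,numpy as np
for n in("top","side"):
    cv2.imwrite(f"pics/{n}.png",read_camera(n)[:,:,::-1]); i=camera_info(n); print(n,i)
print(camera_info("wrist"),get_ee_rot(),get_time())
E
```

```text
pics
top {'intrinsics': array([[612.22027918,   0.        , 308.50672475],
       [  0.        , 612.22027918, 232.70794009],
       [  0.        ,   0.        ,   1.        ]]), 'T': array([[ 1.36889257e-02,  9.96028529e-01, -8.79760363e-02,
         3.76101445e-01],
       [-9.99881617e-01,  1.42537465e-02,  5.79513475e-03,
        -1.25638002e-03],
       [ 7.02610766e-03,  8.78862922e-02,  9.96105734e-01,
         1.42712482e+00],
       [ 0.00000000e+00,  0.00000000e+00,  0.00000000e+00,
         1.00000000e+00]])}
side {'intrinsics': array([[502.65986996,   0.        , 321.5824779 ],
       [  0.        , 502.65986996, 238.33482874],
       [  0.        ,   0.        ,   1.        ]]), 'T': array([[-0.80526079,  0.40463594, -0.43338761, -0.05980515],
       [-0.59263727, -0.5266822 ,  0.60941524,  0.76094993],
       [ 0.01833377,  0.74757985,  0.66391886,  0.97279692],
       [ 0.        ,  0.        ,  0.        ,  1.        ]])}
{'intrinsics': array([[371.64829954,   0.        , 311.24571761],
       [  0.        , 371.64829954, 237.03302679],
       [  0.        ,   0.        ,   1.        ]]), 'tool_from_camera': array([[ 5.00365140e-05,  9.69460633e-01,  2.45246976e-01,
         6.59381278e-02],
       [ 9.99999996e-01, -3.05647966e-05, -8.32024401e-05,
        -1.87830946e-05],
       [-7.31655663e-05,  2.45246979e-01, -9.69460630e-01,
        -1.61427271e-01],
       [ 0.00000000e+00,  0.00000000e+00,  0.00000000e+00,
         1.00000000e+00]])} [-6.96766089e-04  9.88562164e-01  1.50812321e-01 -8.52368607e-05] 0.1
```

View pics/top.png

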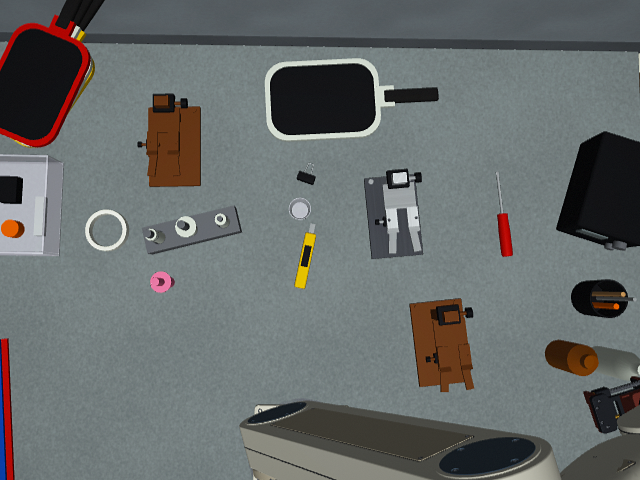

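View pics/side.png

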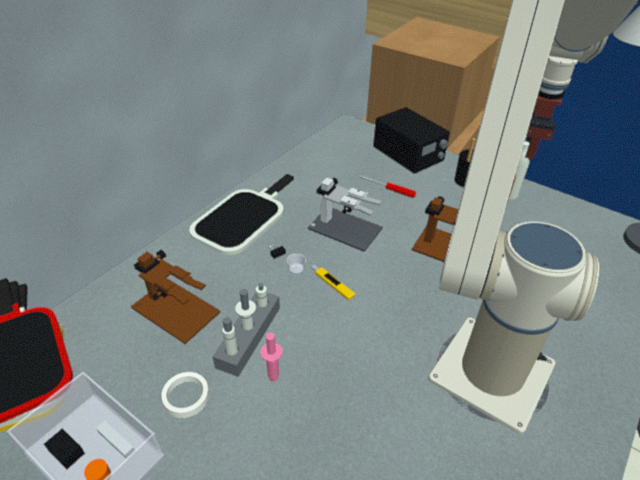

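Candidates: the white flanged cartridge in the middle rack hole is at top (185,226) and side (245,308). The look-alikes are the pink flanged one at top (161,282), the plain one at (152,236) and the short one at (221,219). For holders, the grey one is at (393,215), and the brown ones at (174,140) and (440,340) are decoys. I choose the white flanged cartridge and the grey holder, and check both in a close crop.

Run:
```python
import cv2,numpy as np
t=cv2.imread("pics/top.png");s=cv2.imread("pics/side.png")
r=lambda a,w,h:cv2.resize(a,(w,h),interpolation=cv2.INTER_CUBIC)
a=r(t[195:265,130:250],480,280); b=r(t[160:265,355:430],320,448-148)
c=r(s[270:380,205:295],320,300); d=r(s[170:250,300:390],320,284)
o=np.zeros((600,800,3),np.uint8); o[:280,:480]=a; o[:300,480:]=r(t[160:265,355:430],214,300).repeat(1,0)[:, :].copy() if 0 else r(t[160:265,353:465],320,300); o[300:,:320]=c; o[300:584,330:650]=d
cv2.imwrite("pics/crop.png",o)
```

```text
(no output)
```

View pics/crop.png

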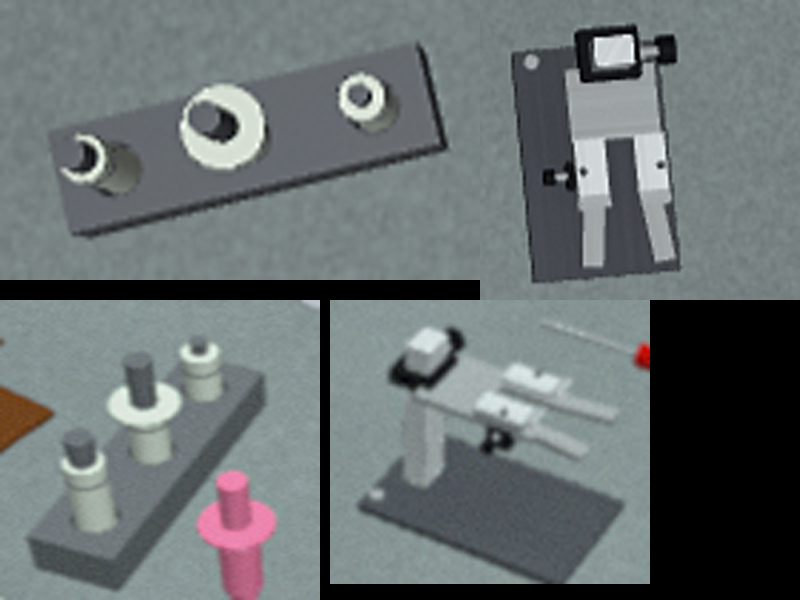

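The crop confirms it. The middle rack cartridge is the only white one with a flange, centred near top (186,227) with its dark stem top at (181,224). The holder's mouth prongs point down-image and its column is at the top.

```bash
cat > h.py <<'E'
from station import *
import cv2,numpy as np
def ray(cam,uv,T=None):
    i=camera_info(cam);K=i["intrinsics"];x=(uv[0]-K[0,2])/K[0,0];y=(uv[1]-K[1,2])/K[1,1]
    if cam=="wrist":
        r=np.hypot(x,y);k=np.sin(r)/r if r>1e-9 else 1;d=np.array([x*k,-y*k,-np.cos(r)])
    else: d=np.array([x,-y,-1.]); T=i["T"]
    return T[:3,3],T[:3,:3]@d
def onz(cam,uv,z,T=None):
    o,d=ray(cam,uv,T);return (o+d*(z-o[2])/d[2])
def wristT():
    from scipy.spatial.transform import Rotation as R
    q=get_ee_rot();T=np.eye(4);T[:3,:3]=R.from_quat([q[1],q[2],q[3],q[0]]).as_matrix();T[:3,3]=get_tcp_pos()
    return T@camera_info("wrist")["tool_from_camera"]
def down(psi): return [0,np.cos(psi/2),np.sin(psi/2),0]
def biggest(m):
    c,_=cv2.findContours(m.astype(np.uint8),cv2.RETR_EXTERNAL,cv2.CHAIN_APPROX_NONE);return max(c,key=cv2.contourArea)
E
python3 - <<'E'
from h import *
t=cv2.imread("pics/top.png");hsv=cv2.cvtColor(t,cv2.COLOR_BGR2HSV)
V=t.astype(int).max(2);print(t[230,385],t[245,200],t[200,371],t[227,193],t[250,420],t[250,340])
def roi(m,x0,y0,x1,y1):
    k=np.zeros_like(m);k[y0:y1,x0:x1]=1;return m&k.astype(bool)
f=biggest(roi(V>170,172,212,200,242));e=cv2.fitEllipse(f);print("flange",e,onz("top",e[0],.106))
r=biggest(roi(V<95,135,200,250,260));b=cv2.boxPoints(cv2.minAreaRect(r));B=np.array([onz("top",p,.045) for p in b]);print("rack",b,B[:,:2].round(4),B.mean(0))
print(np.linalg.norm(B[0]-B[1]),np.linalg.norm(B[1]-B[2]))
h=biggest(roi(V<95,355,160,440,265)|roi(V>150,355,160,440,265));b=cv2.boxPoints(cv2.minAreaRect(h))
for uv in [(371.6,259),(423,254.5),(364.5,178)]: print("base",onz("top",uv,.01))
pr=[onz("top",uv,.121) for uv in [(391,250.5),(419,248)]];print("prong",pr)
E
```

```text
[76 68 67] [135 133 123] [74 68 64] [212 223 215] [137 133 129] [130 130 121]
flange ((185.157470703125, 226.20486450195312), (19.820518493652344, 20.193410873413086), 29.49801254272461) [0.50309582 0.25832008 0.106     ]
rack [[148.00003 252.99998]
 [234.34921 205.80916]
 [246.90048 228.77531]
 [160.5513  275.96613]] [[0.447  0.3521]
 [0.5571 0.1601]
 [0.5051 0.1304]
 [0.3958 0.322 ]] [0.47626892 0.24115954 0.045     ]
0.22130564062407654 0.05989661981190447
base [ 0.44221213 -0.15649393  0.01      ]
base [ 0.45432261 -0.2757484   0.01      ]
base [ 0.63184869 -0.13896403  0.01      ]
prong [array([ 0.45579329, -0.18576075,  0.121     ]), array([ 0.461996 , -0.2457169,  0.121    ])]
```

Run:
```python
from h import *
psi=np.deg2rad(95.5)
def look(n,p):
    move_pose(p,down(psi)); wait(.2); T=wristT(); im=read_camera("wrist")[:,:,::-1]; cv2.imwrite(f"pics/{n}.png",im); np.save(n+".npy",T); print(n,get_time(),get_joint_pos()); return im
a=look("wh",[.515,-.19,.33]); b=look("wr",[.503,.28,.33])
cv2.imwrite("pics/w.png",np.hstack([a[:,120:520],b[:,120:520]]))
```

```text
wh 2.275 [-3.76172095e-01  2.00723445e-01  1.68692887e+00 -4.63844386e-05
  1.25425227e+00 -4.71062018e-01]
wr 4.2417 [ 4.85978433e-01  2.44090354e-01  1.63085803e+00 -5.73236810e-05
  1.26665492e+00  3.91155852e-01]
```

View pics/w.png

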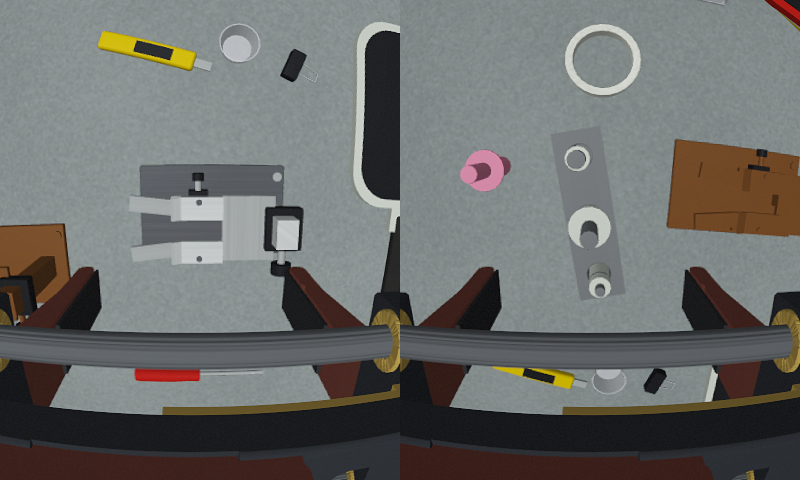

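The left half shows the holder: base corners near wrist (261,166) and (403,166), slot along row ~231. The right half shows the rack with the white flange at wrist (309,227) and the pink one to its left.

Run:
```python
from h import *
psi=np.deg2rad(95.5)
b=cv2.imread("pics/wr.png");T=np.load("wr.npy");V=b.astype(int).max(2)
m=V>165;k=np.zeros_like(m);k[200:255,280:340]=1
c=biggest(m&k);e=cv2.fitEllipse(cv2.convexHull(c));print("flange",e,onz("wrist",e[0],.106,T))
# stem top: dark
print(b[237,309],b[215,309],b[190,309])
g=cv2.imread("pics/wh.png");T=np.load("wh.npy");V=g.astype(int).max(2)
m=V<95;k=np.zeros_like(m);k[150:280,255:410]=1;c=biggest(m&k)
hull=cv2.convexHull(c)[:,0];
L=[p for p in c[:,0] if 268<p[0]<310 and p[1]<180];Lf=[p for p in c[:,0] if p[0]<268 and 175<p[1]<250 and p[0]<264]
print(len(L),len(Lf))
P=np.array([onz("wrist",p,.01,T)[:2] for p in L]);Q=np.array([onz("wrist",p,.01,T)[:2] for p in Lf])
P=P[P[:,1]>np.median(P[:,1])-.004]
def fl(P): v=cv2.fitLine(P.astype(np.float32),cv2.DIST_HUBER,0,.01,.01)[:,0];return v
p,q=fl(P),fl(Q);print("edge y=+60",p,np.degrees(np.arctan2(p[1],p[0])));print("edge x=-85",q,np.degrees(np.arctan2(q[1],q[0])))
s=np.linalg.solve(np.c_[p[:2],-q[:2]],q[2:]-p[2:]);C=p[2:]+s[0]*p[:2];print("corner",C)
for a in (5.3,5.8):
    a=np.radians(a);ex=np.array([np.cos(a),np.sin(a)]);ey=np.array([-ex[1],ex[0]]);print("origin",C+.085*ex-.06*ey)
print("far corner",onz("wrist",(403,166),.01,T))
# slot edges profile at columns, lip region
for u in (300,310,320,330): print(u,[int(x) for x in V[185:275,u]])
```

```text
flange ((308.8653869628906, 227.3037567138672), (41.396385192871094, 42.2784423828125), 101.02198028564453) [0.50212393 0.25865912 0.106     ]
[123 119 115] [193 201 194] [123 120 116]
0 0Traceback (most recent call last):
  File "<stdin>", line 14, in <module>
IndexError: too many indices for array: array is 1-dimensional, but 2 were indexed
```

Run:
```python
from h import *
g=cv2.imread("pics/wh.png");T=np.load("wh.npy");V=cv2.GaussianBlur(g,(3,3),0).astype(int).max(2)
print(V[160:175,290],V[180,255:270],V[230,290:345:6])
def mid(a):  # dominant edge position
    d=np.abs(np.diff(a.astype(float)));i=d.argmax();w=d[max(i-1,0):i+2];return max(i-1,0)+ (w*np.arange(len(w))).sum()/w.sum()+.5
L=[(u,158+mid(V[158:175,u])) for u in range(270,395,5)]; F=[(252+mid(V[v,252:270]),v) for v in range(172,194,2)]
P=np.array([onz("wrist",p,.01,T)[:2] for p in L]);Q=np.array([onz("wrist",p,.01,T)[:2] for p in F])
def fl(P): return cv2.fitLine(P.astype(np.float32),cv2.DIST_HUBER,0,.01,.01)[:,0]
p,q=fl(P),fl(Q);print("y60",p,np.degrees(np.arctan2(p[1],p[0])));print("x-85",q,np.degrees(np.arctan2(q[1],q[0])))
s=np.linalg.solve(np.c_[p[:2],-q[:2]],q[2:]-p[2:]);C=p[2:]+s[0]*p[:2];print("corner",C)
for a in (5.3,5.8):
    a=np.radians(a);ex=np.array([np.cos(a),np.sin(a)]);ey=np.array([-ex[1],ex[0]]);print("origin",C+.085*ex-.06*ey)
# lip slot edges (bright->dark->bright)
E=[]
for u in range(300,340,4):
    col=V[:,u].astype(float);a=212+mid(col[212:231]);b=231+mid(col[231:250]);E.append((u,a,b))
print(np.round(E,1))
for z in (.121,.131,.141):
    A=np.array([onz("wrist",(u,a),z,T) for u,a,b in E]);B=np.array([onz("wrist",(u,b),z,T) for u,a,b in E]);f=fl(((A+B)/2)[:,:2])
    ang=np.arctan2(f[1],f[0]);n=np.array([-np.sin(ang),np.cos(ang)]);O=np.array([.5326,-.2081])
    print(z,"width",np.mean((A-B)[:,:2]@n),"ang",np.degrees(ang),"y off of line at O",(f[2:]-O)@n)
```

```text
[145 144 145 136 112  97 100 104 105 104 104 105 106 105 103] [149 148 148 148 136 115 104 103 102 102 102 103 103 103 102] [ 96  96  97  96  96  95  95  95  95 175]
y60 [ 0.9951532   0.09833653  0.5232712  -0.14717413] 5.643388
x-85 [ 0.08590797 -0.9963031   0.44490626 -0.17938541] -85.071754
corner [ 0.44281432 -0.15512452]
origin [ 0.53299315 -0.2070165 ]
origin [ 0.53344256 -0.20622757]
[[300.  220.4 241.4]
 [304.  220.4 241.3]
 [308.  220.2 241.3]
 [312.  220.2 241.3]
 [316.  220.2 241.3]
 [320.  220.2 241.3]
 [324.  220.2 241.3]
 [328.  220.2 241.3]
 [332.  220.2 241.3]
 [336.  220.2 241.3]]
0.121 width 0.02216880471072438 ang 5.575482 y off of line at O -0.0015261823404590581
0.131 width 0.021569995346033505 ang 5.57575 y off of line at O 0.0008236629406317434
0.141 width 0.020971187307682833 ang 5.5757437 y off of line at O 0.003173466420829197
```

```bash
cat >> h.py <<'E'
th=np.radians(5.6);PSI=th+np.pi/2;EX=np.array([np.cos(th),np.sin(th)]);EY=np.array([-EX[1],EX[0]]);O=np.array([.533,-.2073])
def hp(x,y,z): return [*(O+x*EX+y*EY),z]
def loc():
    p=get_tcp_pos();d=np.array(p[:2])-O;return np.round([d@EX*1e3,d@EY*1e3,p[2]*1e3],2)
def F():
    f=np.array(get_ft_force());return np.round([f[:2]@EX,f[:2]@EY,f[2]],2)
E
python3 - <<'E'
from h import *
c=[.5026,.2585]
move_pose([*c,.22],down(PSI)); movel([*c,.122],v=.1)
print(F()); command_gripper(0); print("grip",get_grip_width()*88,get_finger_force(),F())
movel([*c,.30],v=.12); wait(.1);print(get_grip_width()*88,get_finger_force(),F())
move_pose(hp(-.064,0,.30),down(PSI)); wait(.2); print(loc(),F(),get_time())
T=wristT();np.save("wm.npy",T);cv2.imwrite("pics/wm.png",read_camera("wrist")[:,:,::-1]);cv2.imwrite("pics/side2.png",read_camera("side")[:,:,::-1])
a=cv2.imread("pics/wm.png");b=cv2.imread("pics/side2.png")
cv2.imwrite("pics/m.png",np.hstack([a[:,120:520],cv2.resize(b[90:330,250:450],(400,480))]))
E
```

```text
[-0.44  0.02  0.15]
grip 17.3823860258013 29.998847544193268 [ 0.2  -1.07  0.49]
17.11148122885237 29.998658895492554 [ 0.18  0.21 -0.78]
[-63.59   0.63 299.96] [-0.09  1.23 -1.73] 10.6417
```

View pics/m.png

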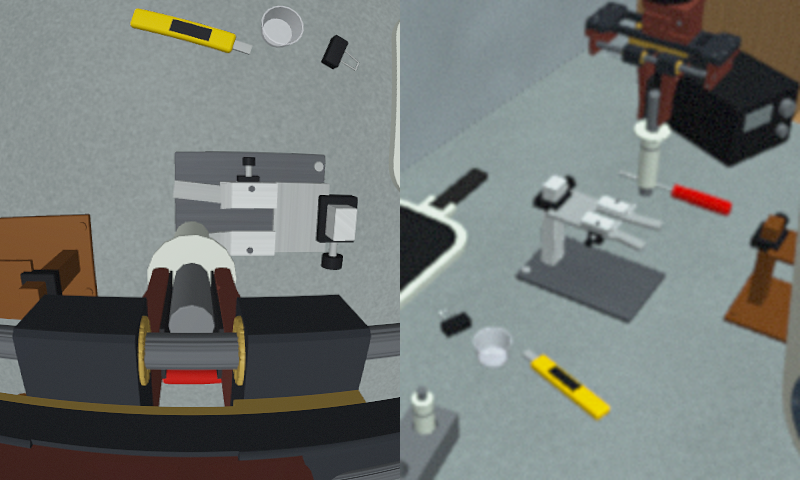

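The cartridge is gripped and hanging upright above the mouth (side crop ~(650,150)). The holder and the bystanders are undisturbed. Next I lower it until the flange touches.

Run:
```python
from h import *
movel(hp(-.064,0,.160),v=.1); wait(.2); print(loc(),F())
print(movel(hp(-.064,0,.124),v=.008,until_force=1.5)); wait(.1); print(loc(),F(),get_ft_torque(),get_time())
cv2.imwrite("pics/side3.png",cv2.resize(read_camera("side")[130:290,290:430,::-1],(560,640))[:600])
```

```text
[-6.380e+01 -1.100e-01  1.604e+02] [ 0.13  0.16 -0.28]
True
[-6.3960e+01 -3.0000e-02  1.3965e+02] [0.33 0.36 4.8 ] [ 0.04204203 -0.05800418 -0.00595942] 15.0917
```

View pics/side3.png

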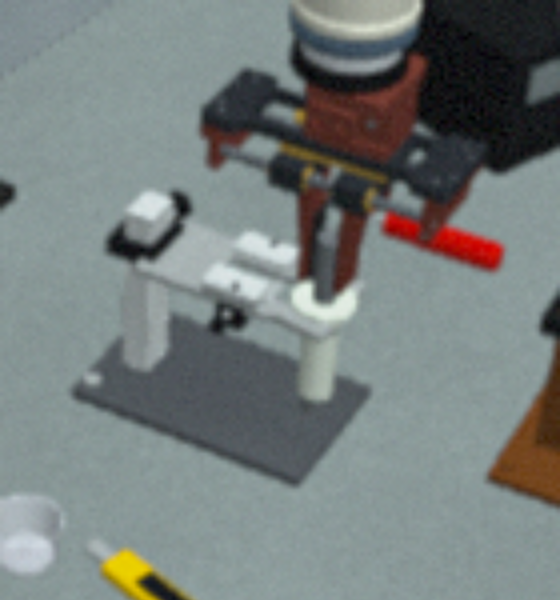

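The flange rests on both prongs, plate top ≈ 119.7 mm, which is within the 111–131 range. I'll lift about 1 mm (mid-play), slide into the narrowing part and feel both sides to centre.

Run:
```python
from h import *
z=.1406
movel(hp(-.064,0,z),v=.02); wait(.1); print(loc(),F())
r=movel(hp(-.046,0,z),v=.02,until_force=4); wait(.1); print(r,loc(),F())
x0=loc()[0]/1e3
res=[]
for s in(1,-1):
    r=movel(hp(x0,s*.005,z),v=.008,until_force=1.8); res.append(loc()[1]); print(s,r,loc(),F(),get_ft_torque())
    movel(hp(x0,0,z),v=.02)
wait(.1);print(np.mean(res),loc(),F(),get_time())
```

```text
[-64.29   0.16 140.29] [-0.51 -0.05 -0.71]
False [-4.6120e+01  2.0000e-02  1.4062e+02] [ 0.15 -0.31 -1.23]
1 True [-46.12   2.18 140.44] [-0.07 -2.64 -0.12] [-0.41207021 -0.16528315 -0.08502066]
-1 True [-46.61  -2.33 140.08] [-0.33  0.81 -1.21] [-0.11690749 -0.08398609 -0.02627896]
-0.07499999999999996 [-4.6200e+01  1.1000e-01  1.4049e+02] [ 0.88  0.07 -1.83] 18.1417
```

Run:
```python
from h import *
z=.1406
for x,f in((-.036,5),(-.026,6),(-.020,8),(-.014,12),(-.009,12),(-.004,12),(-.0005,12)):
    r=movel(hp(x,0,z),v=.01,until_force=f); print(x,r,loc(),F(),np.round(get_ft_torque(),2),round(get_time(),2))
    if r: break
```

```text
-0.036 False [-3.6080e+01  3.0000e-02  1.4058e+02] [ 0.75 -0.63 -0.93] [-0.03 -0.06 -0.02] 19.3
-0.026 False [-2.6050e+01  3.0000e-02  1.4059e+02] [-0.12 -0.1  -1.24] [-0.03 -0.11  0.  ] 20.45
-0.02 False [-2.0040e+01  4.0000e-02  1.4057e+02] [-0.08 -0.41 -1.46] [-0.06 -0.12 -0.05] 21.2
-0.014 False [-13.74  -0.23 140.68] [-1.42 -3.91 -1.93] [-0.94  0.06 -0.01] 21.95
-0.009 False [ -8.42  -0.16 140.8 ] [ 0.27 -3.12 -1.11] [-0.94 -0.36 -0.02] 22.6
-0.004 False [-3.6200e+00 -5.0000e-02  1.4068e+02] [ 2.38 -4.96 -1.52] [-0.81 -0.55  0.04] 23.25
-0.0005 False [-2.2000e-01  1.0000e-01  1.4064e+02] [ 1.67 -2.73 -1.76] [-0.61 -0.55 -0.01] 23.75
```

Run:
```python
from h import *
z=.1406
r=movel(hp(.006,0,z),v=.006,until_force=6); print(r,loc(),F(),np.round(get_ft_torque(),2),round(get_time(),2),get_grip_width()*88,get_finger_force())
wait(.2);print(loc(),F())
T=wristT();a=read_camera("wrist")[:,:,::-1];b=read_camera("side")[:,:,::-1]
cv2.imwrite("pics/home.png",np.hstack([a[100:400,160:460].repeat(2,0).repeat(2,1)[:, 100:500],cv2.resize(b[150:270,290:370],(400,600))]))
```

```text
True [  1.85   0.81 139.81] [-0.84  0.78  4.26] [ 0.01 -0.04 -0.02] 24.43 17.728897584654934 30.000673234462738
[  1.88   0.77 139.84] [-0.52  1.49  4.35]
```

View pics/home.png

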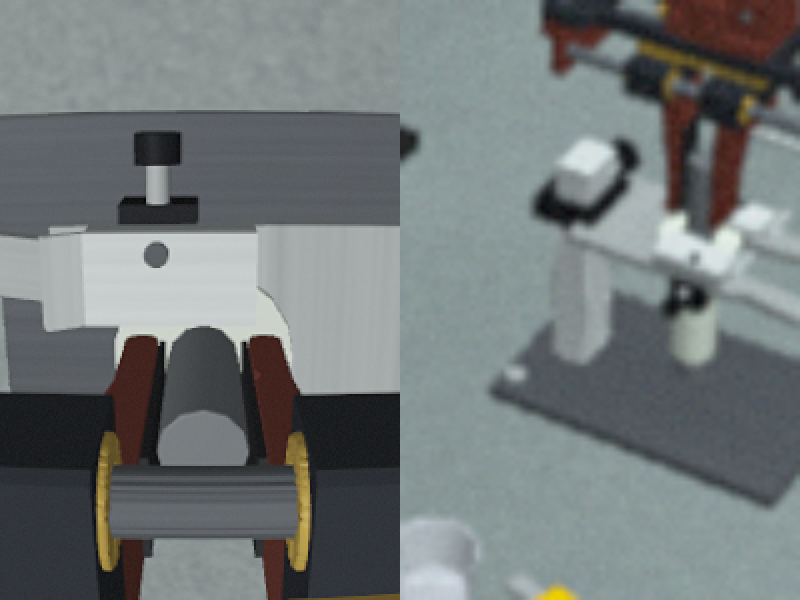

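The cartridge has gone under the lip, and the catch torque vanished (the catch snapped out behind it). I'll push on gently to confirm it is against the end, then release.

Run:
```python
from h import *
x,y,z=loc()/1e3
r=movel(hp(x+.004,y,z+.0002),v=.005,until_force=6); print(r,loc(),F(),np.round(get_ft_torque(),2),round(get_time(),2))
```

```text
True [  2.03   0.82 139.86] [-1.39  0.35  4.06] [-0.07 -0.01  0.06] 25.17
```

Run:
```python
from h import *
x,y,z=loc()/1e3
r=movel(hp(x+.003,y,z),v=.004,until_force=9); print(r,loc(),F(),round(get_time(),2))
x,y,z=loc()/1e3
command_gripper(.5); wait(.2); print(loc(),F(),get_grip_width()*88,get_time())
movel(hp(x,y,z+.13),v=.1); wait(.3); print(F())
T=wristT();np.save("we.npy",T);a=read_camera("wrist")[:,:,::-1];b=read_camera("side")[:,:,::-1];t=read_camera("top")[:,:,::-1]
cv2.imwrite("pics/we.png",a);cv2.imwrite("pics/te.png",t)
cv2.imwrite("pics/end.png",np.hstack([cv2.resize(a[130:330,200:400],(400,400)),cv2.resize(b[150:270,270:390],(400,400))]));print(get_time())
```

```text
True [  2.13   0.8  139.94] [-0.78 -0.57  4.85] 25.7
[  2.06   0.99 139.88] [-0.48 -0.92  0.6 ] 43.95984420851043 26.5083
[ 0.   -1.02  0.35]
28.4083
```

View pics/end.png

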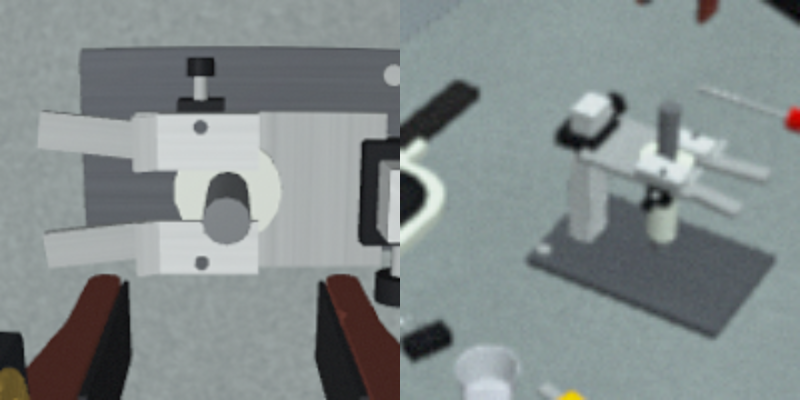

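The cartridge hangs upright. Its flange reaches 23 px (≈9.7 mm) past the lip end in the wrist crop, against the expected 9–10 mm, so it is home, and the gripper is clear of it.

```bash
python3 -c "
from station import *
print(job_done())"
```

```text
the job is handed in; nothing more can be done
None
```

The white flanged cartridge is loaded in the grey holder: fully home, past the catch, hanging upright and released, and I handed the job in at about 28 s with no verdict returned.

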